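# Close a split die on its blank by holding the draw-bolt head

### The arm

A 6-joint arm with a two-finger parallel gripper is mounted at the origin on the work surface; the furniture and walls round the work are solid. World frame = base frame: x ahead of the robot, y to its left, z up, the work surface at z = 0. Lengths are in m, angles in degrees, forces in N, time in s.
With the tool pointing down it reaches from about 0.4 to 0.825 m from the base axis. Payload 7 kg.
Tool frame: the origin (TCP) lies on the centre line of the jaws, within the pads' length; the fingertips stand r.tip_reach ahead of it and the grasp point (between the pads) is the TCP (r.tip_reach is the distance from the TCP to the fingertips, in m); z points along the fingers, y is the line along which they close (so a half turn about z gives the same grasp; the last joint's range is limited). The gripper opens to 88 mm and grips with 3 to 60 N. Pads are 19 mm wide; open, the fingers measure 130 mm over their backs; the gripper's body (78 mm by 193 mm) begins 47 mm behind the grasp point.
Start: joints at [-52.592, 20.546, 0.682, 0, -70.136, -16.507], TCP at [0.241, -0.631, 0.246] pointing down, gripper open.
Joint ranges: [-176.03, 176.03], [-82.01, 121.73], [-58.28, 71.71], [-173.87, 95.51], [-174.79, -0.11], [-173.66, 173.66]. Speed limits (degrees/s): [136.94, 136.94, 172.46, 180, 180, 180].

### API

Orientations are given as [roll, pitch, yaw] about the fixed x, y, z axes, in that order (R = Rz(yaw) Ry(pitch) Rx(roll)).
In Python, from plant import sensors, cams, r gives the robot as it stands.
- The arm moves only by the tool drive_tool, never from a script. Its argument "rows" is a list of rows, each an object of numbers: "fingers": the gripper's target within -1 to 1 (fully open at 1, half-way at 0, shut at -1); "x", "y", "z": the shift along the tool's x, y, z in m; "spin": the turn about the tool's z in rad. A call has 1 to 10 rows; each row is the pose to reach, as a shift and turn from the pose commanded when the call began, along the tool's axes at that moment; what a row does not reach only later rows make up. A row lasts 1/8 s, in which the tool goes at most 62.5 mm and 10.7 degrees, less where a joint would pass 70% of its speed; a pose out of reach is approached as far as the arm can. A call with a gripper value outside its range is refused whole. The fingers move at their own pace and stop on an object; "newtons" is the grip in N (left out, the last holds). Time passes only in rows, so rows that repeat a pose let the fingers close. It gives the time, the measured TCP pose, the force, the opening and the grip force at its end, in the units of the state.
- sensors.get_state(): the state, without advancing time (a new reading comes with each control period).
- cams.capture(name): name is "scene" or "top" or "wrist"; returns a dict with "pixels" (420x560x3 uint8, red, green, blue), "intrinsics" (3x3 intrinsics, pixels), "eye" and "orientation" of the camera in the world; the wrist camera has in their place "T_tool_cam" (4x4, takes a point from camera to tool coordinates, whose origin is the TCP and whose axes are the flange's). Camera axes: x right, y up, looking along -z (the intrinsics and any distortion apply to the point x, -y, -z); pixel columns grow to the right and rows downward; lengths in m; the calibration is good to about 2 mm. A picture is of the moment at which its call begins: read the wrist's pose just before it. There is no depth.
- r.close_job(): hands the job in; it is judged then, once.
The state is a dict: "time_s": time; "joints": joint angles; "qd": joint speeds; "joint_torque": joint torques, N m; "tcp_pos": TCP position; "eef_rot": TCP orientation; "contact_force": force on the tool from outside, world axes, zero at the start; "moment": the same for the moment, N m; "gripper_width": finger opening in m; "gripper_force": force on a finger pad.
Only numpy, scipy, OpenCV 4.12 (cv2) and the standard library are available. Lean on these libraries where they do the work, as an engineer would, in place of code of your own. Each camera call takes 0.05 s, during which the arm holds its last target. There are 200 camera calls.

### The job

Set the round blank down into the round cavity of the split die while the die stands open, seated flat on the cavity floor, and let go of it. Then reach down into the narrow gap behind the bracket, grip the slowly turning hex head of the draw bolt between the fingers and hold it from turning, so that the running nut screws along the bolt and draws the die fully shut round the blank. Finish while still gripping the head, for the runner keeps pushing on it; leave the square blank, the caliper and the hex key where they lie.

Things in the scene. Friction and masses are not known exactly. Their poses are not given: they have to be found in the camera images.
- blank_center (a point): centre (half-way up) of the round blank: a plain loose steel disc 50 mm in diameter and 28 mm tall, about 0.42 kg, standing flat on the bench to one side of the station; z axis = its axis
- square_blank: a square steel blank 46 x 46 x 28 mm, loose on the bench on the other side; does not fit the cavity; origin at the centre of its underside. Leave it
- cavity (a point): centre of the split die's round cavity, on its floor, 70 mm above the bench, as it stands when shut (fixed to the station). x axis = along the draw bolt from the runner to the bolt head (roughly away from the robot), y across, z up. Cavity 51.6 mm across, 9 mm deep, 3 mm lead-in chamfer: the die top is 79 mm above the bench and a seated blank stands 19 mm out of it
- die_slide (a joint): travel of the die's near half, m: 0 = open by 6 mm, 0.006 = fully shut. The steel die, 92 mm wide, is split at the cavity's x = 0: the far half (60 mm long) is fixed, the near one slides along x. While open, the blank may lie up to 6 mm towards -x of cavity; closing pushes it home. Only the screw moves it: 4 mm a turn, about 6.5 s in all once the bolt head is held
- draw_bolt: the draw bolt; origin at the centre of its steel hex head (24 mm across flats, 28 over corners, 24 mm long), in the middle of the gap. x axis = bolt axis, level; it turns about it. Grip from above, closing along the cavity's y. The nut carries the loose bolt round at 2 rad/s with 0.05 N m; with the head held, the nut screws along instead; once the die is shut the runner pushes on with 0.2 N m
- caliper: a caliper lying on the bench, 202 x 69 x 14 mm, origin at the centre of its underside. Leave it
- hex_key: a dark hex key lying on the bench, 82 x 30 x 6 mm, origin at the centre of its underside. Leave it
- gap (a point): centre of the gap behind the bracket, where the bolt head sits: 48 mm above the bench, 93 mm along +x from cavity; same axes. The channel bracket of dark steel has a front plate 100 mm wide (top 86 mm above the bench) between die and head and a rear plate (top 80 mm) behind the head; 46 mm clear between them along x, open above and at the sides, floor 18 mm above the bench
- runner (a point): centre of the motor runner that drives the nut, on the bolt's axis 48 mm above the bench, towards the robot from the die; grey barrel 140 mm long with socket, top 80 mm above the bench. It runs all the time; nothing to do to it
Not all that is in view belongs to the job. Leave any blue or green look-alike of the part that bears blank_center alone.

How it is judged:
By the outcome, as a careful person would: the job done as asked, in the order asked, and still so for the second after the job is handed in, while the arm keeps its last pose, push and grip.
It also fails if it takes over 64 s, if anything falls off the work surface, if the arm or the gripper's body presses on something with over 40 N, if the wrist force passes 120 N, or if a joint passes its speed limit or range.

## Working session

There is one attempt and no reset: what is moved stays moved. The work goes in short steps, Python scripts to look and compute and a tool call to move; the robot and the scene stay as the last step left them, time stands still between calls to the robot, and variables do not carry over. Pictures are saved under pics/ and viewed, at most 10 in all, crops included, and the job is handed in when it is done.

Besides the shell and the picture viewer there is one more tool, called after ">>>" by a JSON object that holds its "op" and its "data". drive_tool: Moves the arm, as the interface text tells. Its arguments: {"type":"object","properties":{"rows":{"type":"array"},"newtons":{"type":"number"}},"required":["rows"]}

```bash
mkdir -p pics; python3 - <<'E'
from plant import sensors,cams,r
import cv2,pickle
s=sensors.get_state();print(s, r.tip_reach)
d={}
for n in("scene","top"):
    c=cams.capture(n);d[n]=c;cv2.imwrite(f"pics/{n}0.png",c["pixels"][:,:,::-1])
    print({k:v for k,v in c.items() if k!="pixels"})
pickle.dump(d,open("d0.pkl","wb"))
E
```

```text
{'time_s': 0.0, 'joints': array([-5.25920158e+01,  2.05921677e+01,  6.34660443e-01, -2.03599423e-02,
       -7.01355063e+01, -1.65068369e+01]), 'qd': array([ 0.02782072,  0.09627736, -0.01645132,  0.00414319, -0.05513371,
       -0.03776499]), 'joint_torque': array([-2.02676752e-04, -5.82715738e+01,  2.93034106e+01,  6.99654311e+00,
        6.91700276e-03, -1.61505550e-04]), 'tcp_pos': array([ 0.24063099, -0.63017101,  0.24462037]), 'eef_rot': array([ 1.79905381e+02, -8.07972181e-03, -1.59105780e+02]), 'contact_force': array([-0.06407526,  0.83867168, -0.25319963]), 'moment': array([-0.02625918, -0.00640882,  0.02014077]), 'gripper_force': 0.0, 'gripper_width': 0.08773172941204722} 0.019
{'intrinsics': array([[529.17294393,   0.        , 278.25787119],
       [  0.        , 529.17294393, 210.80003992],
       [  0.        ,   0.        ,   1.        ]]), 'eye': array([0.03657069, 0.92310671, 1.06750665]), 'orientation': array([  46.17830753,   -1.08691562, -149.60460296])}
{'intrinsics': array([[456.14953626,   0.        , 285.92353203],
       [  0.        , 456.14953626, 215.17946849],
       [  0.        ,   0.        ,   1.        ]]), 'eye': array([0.42104923, 0.03267255, 1.11789577]), 'orientation': array([  7.684121  ,   0.36154368, -90.65864241])}
```

View pics/scene0.png

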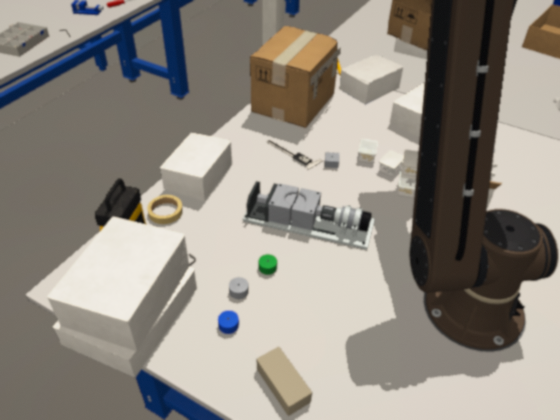

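View pics/top0.png

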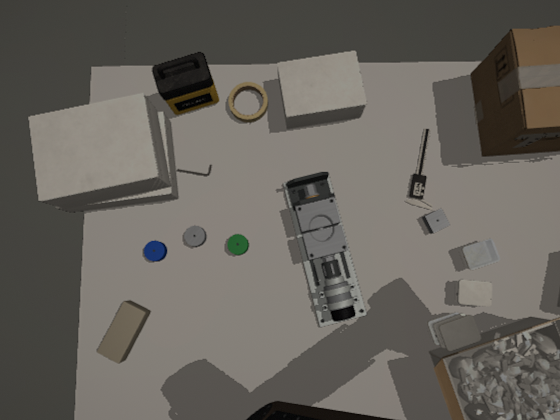

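Candidates for the round blank in the top view are the grey disc (194,236), the blue disc (154,251), the green disc (237,244) and the square blank (434,221). By the description it is the plain grey disc. I'll check that in one crop that also takes in the station.

```bash
cat > h.py <<'E'
import numpy as np,cv2,pickle
from scipy.spatial.transform import Rotation as Ro
def Rm(e): return Ro.from_euler("xyz",e,degrees=True).as_matrix()
def cam_pose(c,s=None):
    if "eye" in c: return Rm(c["orientation"]),np.array(c["eye"])
    T=np.array(c["T_tool_cam"]);R=Rm(s["eef_rot"])
    return R@T[:3,:3],R@T[:3,3]+s["tcp_pos"]
def cast(c,uv,z,s=None):
    R,p=cam_pose(c,s);K=c["intrinsics"]
    d=np.linalg.solve(K,[uv[0],uv[1],1.]);d=R@(d*[1,-1,-1])
    return p+d*(z-p[2])/d[2]
def proj(c,P,s=None):
    R,p=cam_pose(c,s);q=R.T@(np.array(P)-p)*[1,-1,-1];q=c["intrinsics"]@q
    return q[:2]/q[2]
E
python3 - <<'E'
from h import *
d=pickle.load(open("d0.pkl","rb"));t=d["top"];sc=d["scene"]
print({k:c.get("distortion") for k,c in d.items()},t.keys())
for n,uv in dict(grey=(194,236),die=(321,229),sq=(434,221),run=(342,300),head=(312,192)).items():
    z=.028 if n in("grey","sq") else .079
    P=cast(t,uv,z);print(n,P,"scene px",proj(sc,P))
im=t["pixels"][150:340,170:390,::-1]
cv2.imwrite("pics/crop.png",cv2.resize(im,None,fx=3,fy=3,interpolation=cv2.INTER_CUBIC))
E
```

```text
{'scene': None, 'top': None} dict_keys(['pixels', 'intrinsics', 'eye', 'orientation'])
grey [0.52049194 0.25898199 0.028     ] scene px [237.37748704 284.63190591]
die [ 0.52839616 -0.04225829  0.079     ] scene px [294.66986242 198.19444032]
sq [ 0.54967594 -0.31762909  0.028     ] scene px [330.3197902  157.81013098]
run [ 0.36800918 -0.08579812  0.079     ] scene px [354.08630226 209.86798328]
head [ 0.6146462  -0.02332311  0.079     ] scene px [264.52693489 191.20084058]
```

View pics/crop.png

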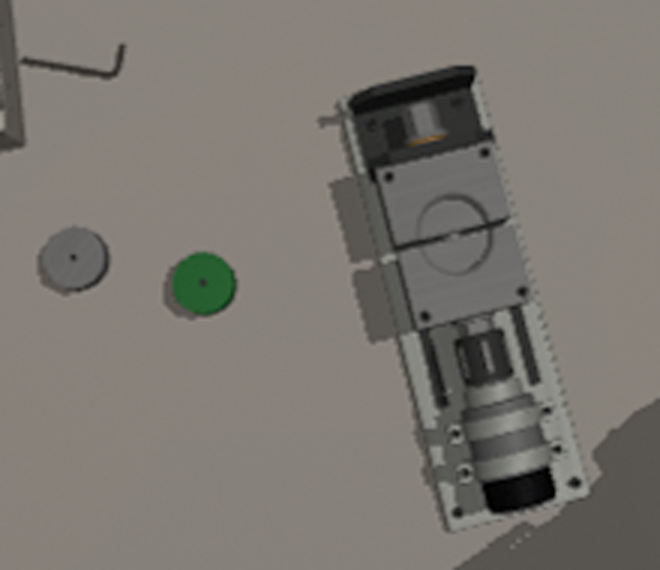

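The crop shows the plain grey steel disc at about (195,236), clearly different from the green one, with the open die's cavity at (321,228) and the bolt head at about (311,191). Now I'll refine these with masks in both views.

```bash
cat >> h.py <<'E'
def tool(P,s,tz=None):  # shift in tool axes
    return Rm(s["eef_rot"]).T@(np.array(P)-s["tcp_pos"])
E
python3 - <<'E'
from h import *
from plant import sensors
d=pickle.load(open("d0.pkl","rb"));t=d["top"];sc=d["scene"];s=sensors.get_state()
# disc: side/bounding via grey-vs-bench difference
for n,c,(u,v),w in(("top",t,(195,236),17),("scene",sc,(238,285),16)):
    p=c["pixels"][v-w:v+w,u-w:u+w].astype(int)
    g=p.sum(2)/3; rb=p[...,0]-p[...,2]
    m=(rb<8).astype(np.uint8)
    k,l,st,ce=cv2.connectedComponentsWithStats(m)
    i=1+np.argmax(st[1:,4]);print(n,st[i],ce[i]+[u-w,v-w],np.median(rb),rb[w,w])
    for zz in(.028,.014):print(zz,cast(c,ce[i]+[u-w,v-w],zz))
A=cast(t,(170+397/3,150+247/3),.079);B=cast(t,(170+507/3,150+218/3),.079)
v=A-B;print("yaw split",np.degrees(np.arctan2(-v[0],v[1])),"split mid",(A+B)/2,np.linalg.norm(v))
# die long edge corners
A=cast(t,(170+376/3,150+170/3),.079);B=cast(t,(170+412/3,150+330/3),.079)
v=A-B;print("yaw edge",np.degrees(np.arctan2(v[1],v[0])),A,B)
print("circ",cast(t,(170+454/3,150+234/3),.079))
E
```

```text
top [  6   7  23  21 374] [194.79144385 235.93850267] 13.0 1
0.028 [0.52061703 0.257083   0.028     ]
0.014 [0.52189601 0.25996562 0.014     ]
scene [  7   9  19  21 334] [238.24850299 287.96107784] 19.0 1
0.028 [0.51295041 0.26647759 0.028     ]
0.014 [0.51936625 0.25763415 0.014     ]
yaw split 14.118768527364043 split mid [ 0.53186732 -0.0416202   0.079     ] 0.08698623062005713
yaw edge 11.72627981363663 [0.58080896 0.01571269 0.079     ] [ 0.45814612 -0.00974825  0.079     ]
circ [ 0.5306862  -0.04307075  0.079     ]
```

```bash
python3 - <<'E'
from h import *
from plant import sensors,cams
s=sensors.get_state();c=cams.capture("wrist");print(c["T_tool_cam"],c["intrinsics"][0])
print(tool([.53,-.043,.31],s), tool([.521,.258,.26],s))
E
```

```text
[[-1.06054384e-03  9.51326524e-01  3.08182934e-01  8.30860769e-02]
 [ 9.99999229e-01  1.20789559e-03 -2.87362082e-04 -6.79328941e-04]
 [-6.45627978e-04  3.08182392e-01 -9.51327071e-01 -1.38728165e-01]
 [ 0.00000000e+00  0.00000000e+00  0.00000000e+00  1.00000000e+00]] [322.26874441   0.         277.5187089 ]
[-0.4797454   0.44544821 -0.06466718] [-0.57871195  0.72978475 -0.01426526]
```

>>> {"op": "drive_tool", "data": {"rows": [{"x": 0,"y": 0,"z": -0.06,"fingers": 0.4},{"x": -0.055,"y": 0.05,"z": -0.065,"spin": 0.02},{"x": -0.1,"y": 0.095,"z": -0.065,"spin": 0.04},{"x": -0.145,"y": 0.14,"z": -0.065,"spin": 0.06},{"x": -0.19,"y": 0.18,"z": -0.065,"spin": 0.08},{"x": -0.235,"y": 0.22,"z": -0.065,"spin": 0.1},{"x": -0.28,"y": 0.26,"z": -0.065,"spin": 0.12},{"x": -0.32,"y": 0.3,"z": -0.065,"spin": 0.138},{"x": -0.365,"y": 0.34,"z": -0.065,"spin": 0.138},{"x": -0.4,"y": 0.37,"z": -0.065,"spin": 0.138}]}}

```text
invalid input
```

```bash
python3 - <<'E'
from h import *
from plant import sensors,cams
s=sensors.get_state();print(s["tcp_pos"],s["eef_rot"],s["time_s"]);print(tool([.53,-.043,.31],s))
E
```

```text
[ 0.24068263 -0.63026597  0.2448477 ] [ 1.79927718e+02 -7.86413411e-03 -1.59102211e+02] 0.15
[-0.47975553  0.44551644 -0.06465616]
```

>>> {"op": "drive_tool", "data": {"rows": [{"x": 0,"y": 0,"z": -0.06,"spin": 0,"fingers": 0.5},{"x": -0.055,"y": 0.05,"z": -0.065,"spin": 0.02,"fingers": 0.5},{"x": -0.1,"y": 0.095,"z": -0.065,"spin": 0.04,"fingers": 0.5},{"x": -0.145,"y": 0.14,"z": -0.065,"spin": 0.06,"fingers": 0.5},{"x": -0.19,"y": 0.18,"z": -0.065,"spin": 0.08,"fingers": 0.5},{"x": -0.235,"y": 0.22,"z": -0.065,"spin": 0.1,"fingers": 0.5},{"x": -0.28,"y": 0.26,"z": -0.065,"spin": 0.12,"fingers": 0.5},{"x": -0.32,"y": 0.3,"z": -0.065,"spin": 0.138,"fingers": 0.5},{"x": -0.365,"y": 0.34,"z": -0.065,"spin": 0.138,"fingers": 0.5},{"x": -0.4,"y": 0.37,"z": -0.065,"spin": 0.138,"fingers": 0.5}], "newtons": 30}}

```text
time_s: 1.4
tcp_pos: [0.483, -0.1399, 0.3107]
eef_rot: [180.0, 0.0, -166.9]
contact_force: [-0.4, -1.5, -0.3]
gripper_width: 0.0659
gripper_force: 0.0
```

```bash
python3 - <<'E'
from h import *
from plant import sensors,cams
s=sensors.get_state();print(s["tcp_pos"],s["eef_rot"],s["time_s"]);print(tool([.53,-.043,.31],s))
E
```

```text
[ 0.48301965 -0.13986078  0.31068052] [ 1.79993601e+02  2.44692049e-02 -1.66926190e+02] 1.4
[-0.0676728   0.08372277  0.00071877]
```

>>> {"op": "drive_tool", "data": {"rows": [{"x": -0.035,"y": 0.04,"z": 0,"spin": 0,"fingers": 0.5},{"x": -0.068,"y": 0.084,"z": 0,"spin": 0,"fingers": 0.5},{"x": -0.068,"y": 0.084,"z": 0,"spin": 0,"fingers": 0.5}]}}

```text
time_s: 1.78
tcp_pos: [0.5308, -0.0422, 0.3098]
eef_rot: [180.0, -0.1, -166.8]
contact_force: [-0.4, -0.3, -0.3]
gripper_width: 0.0656
gripper_force: 0.0
```

```bash
python3 - <<'E'
from h import *
from plant import sensors,cams
s=sensors.get_state();c=cams.capture("wrist");pickle.dump((s,c),open("w1.pkl","wb"))
cv2.imwrite("pics/w1.png",c["pixels"][:,:,::-1]);print(s["tcp_pos"],s["eef_rot"],s["qd"].round(2))
E
```

```text
[ 0.53084351 -0.0421573   0.30983388] [ 1.79984635e+02 -5.23250325e-02 -1.66795588e+02] [-2.88 -1.21 -1.36  0.27 -0.66  2.26]
```

View pics/w1.png

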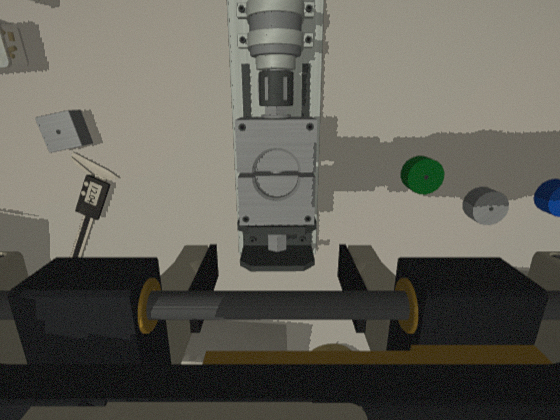

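```bash
python3 - <<'E'
from h import *
s,c=pickle.load(open("w1.pkl","rb"));g=cv2.cvtColor(c["pixels"],cv2.COLOR_RGB2GRAY).astype(float)
print("L",g[164:184,240:249].mean(1).round());print("R",g[164:184,304:313].mean(1).round())
print("far",g[216:236,262:292].mean(1).round())
print("cols far",g[195:210,228:246].mean(0).round(),g[195:210,306:324].mean(0).round())
print("circ row160",g[158:162,246:306].mean(0).round());
for u,v in((243,127),(310,127),(246,219),(309,219)):
    p=255-g[v-5:v+6,u-5:u+6];p=np.clip(p-np.median(p)-15,0,None);yy,xx=np.mgrid[-5:6,-5:6]
    q=np.array([u+(p*xx).sum()/p.sum(),v+(p*yy).sum()/p.sum()]);print(q,cast(c,q,.079,s))
# grey disc
p=c["pixels"][180:235,455:530].astype(int);rb=p[...,0]-p[...,2]
print(rb[5,5],rb[27,35]);m=(rb<rb[5,5]-6).astype(np.uint8);k,l,st,ce=cv2.connectedComponentsWithStats(m);i=1+np.argmax(st[1:,4]);print(st[i],ce[i])
gg=p.mean(2);print(gg[28,::2].round(),gg[::2,34].round())
E
```

```text
L [121. 122. 122. 120. 118. 119. 121. 123. 104.  73.  57.  56.  57.  84.
 116. 125. 124. 124. 123. 125.]
R [124. 123. 122. 122. 122. 121. 123. 123.  89.  56.  54.  53.  60. 106.
 119. 115. 114. 116. 119. 120.]
far [121. 121. 124. 123. 121. 122. 124. 126. 108.  64.  29.  50.  60.  60.
  60.  60.  60.  59.  70.  85.]
cols far [149. 149. 149. 150. 149. 151. 150. 150. 130. 144. 138. 122. 121. 122.
 122. 122. 122. 122.] [120. 120. 120. 121. 122. 111.  95.  89.  91. 104. 102.  90. 103. 103.
 103. 103. 103. 103.]
circ row160 [121. 122. 123. 121. 123. 120. 122. 122. 117. 101.  92.  91. 101.  84.
 119. 120. 121. 122. 121. 123. 121. 122. 122. 120. 121. 122. 123. 123.
 120. 123. 122. 121. 122. 122. 122. 123. 124. 120. 124. 122. 122. 122.
 122. 122. 123. 123. 122. 122. 118. 113. 110. 112. 120. 120. 123. 121.
 119. 122. 120. 122.]
[241.83496572 126.88393732] [ 0.48843379 -0.09343952  0.079     ]
[309.51645692 126.36350436] [ 0.47065207 -0.01976542  0.079     ]
[245.40423163 218.80567929] [ 0.59534347 -0.06782653  0.079     ]
[308.32423435 218.7816245 ] [0.57781638 0.00722012 0.079     ]
11 2
[  8   6  46  39 945] [29.25714286 24.15343915]
[146. 147. 143. 149.  66.  66.  67.  68.  70. 113. 118. 114. 117. 119.
 120. 117. 118.  64.  54.  88. 114. 113. 114. 117. 112. 115. 111. 146.
 148. 145. 148. 142. 143. 142. 148. 146. 142. 144.] [ 98. 105.  98.  98.  73.  53.  63.  77.  78.  79.  77.  76.  79. 104.
  64.  93. 115. 115. 116. 108. 115. 115. 112. 142. 145. 145. 143. 143.]
```

```bash
python3 - <<'E'
from h import *
s,c=pickle.load(open("w1.pkl","rb"));g=cv2.cvtColor(c["pixels"],cv2.COLOR_RGB2GRAY).astype(float)
u,v=491,208;p=np.clip(100-g[v-4:v+5,u-4:u+5],0,None);yy,xx=np.mgrid[-4:5,-4:5];q=np.array([u+(p*xx).sum()/p.sum(),v+(p*yy).sum()/p.sum()])
D=cast(c,q,.028,s);print("disc",q,D)
C=cast(c,(276.3,177),.079,s);F=cast(c,(276.9,224.7),.079,s);print("cav",C,F,np.linalg.norm(F-C))
d=pickle.load(open("d0.pkl","rb"))
a=np.radians(13.4);X=np.array([np.cos(a),np.sin(a),0]);
print("cav-3 in top px",proj(d["top"],C-3e-3*X),"gap",C+.093*X)
print("disc top px",proj(d["top"],D),proj(d["scene"],D))
print("move hover",tool([*D[:2],.2],s))
E
```

```text
disc [490.7917223  207.13618158] [0.52172416 0.25731208 0.028     ]
cav [ 0.53566391 -0.04284325  0.079     ] [ 0.5941402  -0.02850109  0.079     ] 0.0602094182631378
cav-3 in top px [321.51805142 227.10260448] gap [ 0.62613207 -0.0212907   0.079     ]
disc top px [194.70310644 235.47965449] [237.33584335 283.96968893]
move hover [-0.05962859  0.29360546  0.10985822]
```

>>> {"op": "drive_tool", "data": {"rows": [{"x": -0.01,"y": 0.05,"z": 0,"spin": 0,"fingers": 0.5},{"x": -0.02,"y": 0.11,"z": 0,"spin": 0,"fingers": 0.5},{"x": -0.035,"y": 0.17,"z": 0.02,"spin": 0,"fingers": 0.5},{"x": -0.05,"y": 0.225,"z": 0.05,"spin": 0,"fingers": 0.5},{"x": -0.055,"y": 0.27,"z": 0.09,"spin": 0,"fingers": 0.5},{"x": -0.06,"y": 0.294,"z": 0.14,"spin": 0,"fingers": 0.5},{"x": -0.06,"y": 0.294,"z": 0.18,"spin": 0,"fingers": 0.5},{"x": -0.06,"y": 0.294,"z": 0.18,"spin": 0,"fingers": 0.5},{"x": -0.06,"y": 0.294,"z": 0.18,"spin": 0,"fingers": 0.5}]}}

```text
time_s: 2.95
tcp_pos: [0.5232, 0.2545, 0.1323]
eef_rot: [180.0, 0.1, -167.0]
contact_force: [-1.2, 0.3, 0.4]
gripper_width: 0.0659
gripper_force: 0.0
```

```bash
python3 - <<'E'
from h import *
from plant import sensors,cams
s=sensors.get_state();c=cams.capture("wrist");pickle.dump((s,c),open("w2.pkl","wb"))
cv2.imwrite("pics/w2.png",c["pixels"][:,:,::-1]);print(s["tcp_pos"],s["eef_rot"],s["qd"].round(2))
print("pred px",proj(c,[.5217,.2573,.028],s),"move",tool([.5217,.2573,.031],s))
E
```

```text
[0.52322192 0.25453894 0.13227538] [ 1.79983953e+02  9.76035273e-02 -1.67036652e+02] [ 0.11 -1.16  0.68 -0.02  0.33 -0.02]
pred px [281.89556254 206.753842  ] move [0.00103627 0.00300374 0.1012746 ]
```

View pics/w2.png

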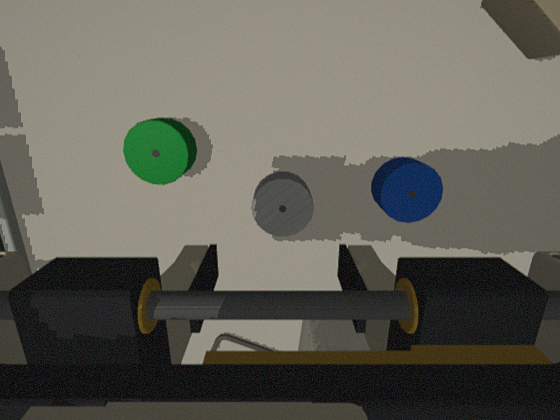

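The picture shows the grey disc's centre hole at (282,208), with the green disc at (156,153) and the blue disc at (411,193) both clear of the fingers. I'll descend and grip.

>>> {"op": "drive_tool", "data": {"rows": [{"x": 0,"y": 0.003,"z": 0.03,"spin": 0,"fingers": 0.5},{"x": 0,"y": 0.003,"z": 0.06,"spin": 0,"fingers": 0.5},{"x": 0,"y": 0.003,"z": 0.085,"spin": 0,"fingers": 0.5},{"x": 0,"y": 0.003,"z": 0.101,"spin": 0,"fingers": 0.5},{"x": 0,"y": 0.003,"z": 0.101,"spin": 0,"fingers": 0.5},{"x": 0,"y": 0.003,"z": 0.101,"spin": 0,"fingers": 0},{"x": 0,"y": 0.003,"z": 0.101,"spin": 0,"fingers": -0.3},{"x": 0,"y": 0.003,"z": 0.101,"spin": 0,"fingers": -0.3},{"x": 0,"y": 0.003,"z": 0.101,"spin": 0,"fingers": -0.3},{"x": 0,"y": 0.003,"z": 0.101,"spin": 0,"fingers": -0.3}], "newtons": 40}}

```text
time_s: 4.25
tcp_pos: [0.5221, 0.2583, 0.0307]
eef_rot: [180.0, 0.1, -167.0]
contact_force: [-1.0, -0.4, 7.1]
gripper_width: 0.0488
gripper_force: 40.0
```

>>> {"op": "drive_tool", "data": {"rows": [{"x": 0,"y": 0,"z": -0.02,"spin": 0,"fingers": -0.3},{"x": 0,"y": 0,"z": -0.06,"spin": 0,"fingers": -0.3},{"x": 0,"y": 0,"z": -0.1,"spin": 0,"fingers": -0.3},{"x": 0,"y": 0,"z": -0.13,"spin": 0,"fingers": -0.3},{"x": 0,"y": 0,"z": -0.13,"spin": 0,"fingers": -0.3},{"x": 0,"y": 0,"z": -0.13,"spin": 0,"fingers": -0.3}]}}

```text
time_s: 5.0
tcp_pos: [0.5205, 0.2573, 0.1582]
eef_rot: [-180.0, -0.1, -167.0]
contact_force: [-0.2, -0.3, -3.7]
gripper_width: 0.0486
gripper_force: 40.0
```

```bash
python3 - <<'E'
from h import *
from plant import sensors,cams
s=sensors.get_state();c=cams.capture("wrist");pickle.dump((s,c),open("w3.pkl","wb"))
cv2.imwrite("pics/w3.png",c["pixels"][100:400,80:480,::-1]);print(s["tcp_pos"],s["eef_rot"],s["contact_force"],s["gripper_width"])
print("pred px of disc top center",proj(c,s["tcp_pos"]-[0,0,.003],s))
a=np.radians(13.4);X=np.array([np.cos(a),np.sin(a),0]);C=np.array([.5357,-.0428,0])
print(tool(C-.003*X+[0,0,.16],s))
E
```

```text
[0.52053097 0.25726723 0.15821014] [-1.79978041e+02 -1.18920672e-01 -1.67031264e+02] [-0.19065016 -0.27332629 -3.67933233] 0.048620710398741086
pred px of disc top center [278.62991715 273.77888264]
[ 0.05556229 -0.29584074 -0.00156116]
```

View pics/w3.png

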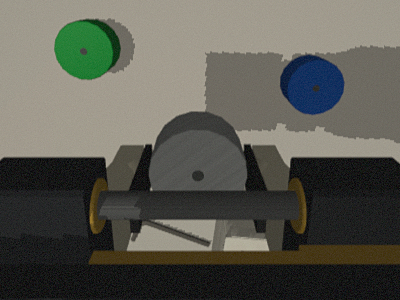

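The picture shows the disc held level and centred between the pads, with its hole at about (278,276) in the full image. I'll carry it over to the die.

>>> {"op": "drive_tool", "data": {"rows": [{"x": 0.01,"y": -0.04,"z": 0,"spin": 0,"fingers": -0.3},{"x": 0.02,"y": -0.085,"z": 0,"spin": 0,"fingers": -0.3},{"x": 0.03,"y": -0.13,"z": 0,"spin": 0,"fingers": -0.3},{"x": 0.04,"y": -0.175,"z": 0,"spin": 0,"fingers": -0.3},{"x": 0.045,"y": -0.22,"z": 0,"spin": -0.003,"fingers": -0.3},{"x": 0.05,"y": -0.26,"z": 0,"spin": -0.006,"fingers": -0.3},{"x": 0.055,"y": -0.285,"z": 0,"spin": -0.006,"fingers": -0.3},{"x": 0.055,"y": -0.296,"z": 0,"spin": -0.006,"fingers": -0.3},{"x": 0.055,"y": -0.296,"z": 0,"spin": -0.006,"fingers": -0.3},{"x": 0.055,"y": -0.296,"z": 0,"spin": -0.006,"fingers": -0.3}]}}

```text
time_s: 6.3
tcp_pos: [0.5343, -0.0424, 0.159]
eef_rot: [180.0, -0.0, -166.6]
contact_force: [-1.1, 0.2, -3.7]
gripper_width: 0.049
gripper_force: 40.0
```

```bash
python3 - <<'E'
from h import *
from plant import sensors,cams
s=sensors.get_state();print(s["tcp_pos"],s["eef_rot"],s["qd"].round(2),s["contact_force"])
a=np.radians(13.4);X=np.array([np.cos(a),np.sin(a),0]);C=np.array([.5357,-.0428,0])
print(tool(C-.003*X+[0,0,.101],s))
d=[cams.capture("top"),cams.capture("scene"),cams.capture("wrist")];pickle.dump((s,d),open("w4.pkl","wb"))
# disc in hand: where do top/scene/wrist see it vs prediction (disc axis at TCP)
P=s["tcp_pos"]-[0,0,.003]
for c in d:print(proj(c,P,s),proj(c,C+[0,0,.079],s))
im=d[2]["pixels"][60:360,80:480,::-1];cv2.imwrite("pics/w4.png",cv2.resize(im,None,fx=2,fy=2))
E
```

```text
[ 0.53433749 -0.04242615  0.1590142 ] [ 1.79991337e+02 -4.75421086e-02 -1.66643756e+02] [ 0.37 -0.37  0.1   0.03 -0.1   0.08] [-1.07188921  0.24591524 -3.67472823]
[ 0.00171257 -0.00068955  0.05801553]
[323.55464327 222.45069389] [321.16715691 225.82347705]
[293.92425857 176.11154123] [292.46603578 197.15111625]
[278.64149591 273.78031031] [277.26462294 220.49979316]
```

View pics/w4.png

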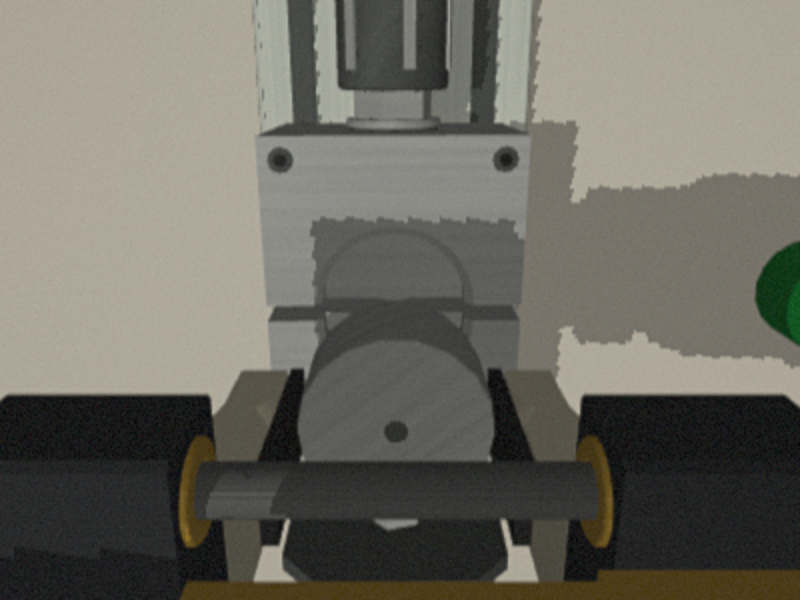

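>>> {"op": "drive_tool", "data": {"rows": [{"x": 0.002,"y": -0.0007,"z": 0.015,"spin": 0,"fingers": -0.3},{"x": 0.002,"y": -0.0007,"z": 0.03,"spin": 0,"fingers": -0.3},{"x": 0.002,"y": -0.0007,"z": 0.04,"spin": 0,"fingers": -0.3},{"x": 0.002,"y": -0.0007,"z": 0.046,"spin": 0,"fingers": -0.3},{"x": 0.002,"y": -0.0007,"z": 0.049,"spin": 0,"fingers": -0.3},{"x": 0.002,"y": -0.0007,"z": 0.051,"spin": 0,"fingers": -0.3},{"x": 0.002,"y": -0.0007,"z": 0.053,"spin": 0,"fingers": -0.3},{"x": 0.002,"y": -0.0007,"z": 0.053,"spin": 0,"fingers": -0.3}]}}

```text
time_s: 7.45
tcp_pos: [0.5327, -0.0441, 0.1066]
eef_rot: [180.0, 0.0, -166.7]
contact_force: [0.4, -0.3, -4.1]
gripper_width: 0.0489
gripper_force: 40.0
```

>>> {"op": "drive_tool", "data": {"rows": [{"x": 0,"y": 0,"z": 0.002,"spin": 0,"fingers": -0.3},{"x": 0,"y": 0,"z": 0.004,"spin": 0,"fingers": -0.3},{"x": 0,"y": 0,"z": 0.005,"spin": 0,"fingers": -0.3},{"x": 0,"y": 0,"z": 0.006,"spin": 0,"fingers": -0.3},{"x": 0,"y": 0,"z": 0.006,"spin": 0,"fingers": -0.3}]}}

```text
time_s: 8.07
tcp_pos: [0.5326, -0.0441, 0.1007]
eef_rot: [-180.0, -0.0, -166.7]
contact_force: [-1.6, -0.4, -0.9]
gripper_width: 0.0493
gripper_force: 40.0
```

>>> {"op": "drive_tool", "data": {"rows": [{"x": 0,"y": 0,"z": 0.0005,"spin": 0,"fingers": -0.3},{"x": 0,"y": 0,"z": 0,"spin": 0,"fingers": 0.5},{"x": 0,"y": 0,"z": 0,"spin": 0,"fingers": 0.5},{"x": 0,"y": 0,"z": -0.02,"spin": 0,"fingers": 0.5},{"x": 0,"y": 0,"z": -0.05,"spin": 0,"fingers": 0.5},{"x": 0.02,"y": 0,"z": -0.09,"spin": 0,"fingers": 0.5},{"x": 0,"y": 0,"z": -0.11,"spin": 0,"fingers": 0.5},{"x": -0.05,"y": 0,"z": -0.11,"spin": 0,"fingers": 0.5},{"x": -0.06,"y": 0,"z": -0.11,"spin": 0,"fingers": 0.5},{"x": -0.06,"y": 0,"z": -0.11,"spin": 0,"fingers": 0.5}]}}

```text
time_s: 9.32
tcp_pos: [0.5911, -0.0302, 0.2097]
eef_rot: [180.0, -0.1, -166.7]
contact_force: [0.1, 0.2, -0.4]
gripper_width: 0.0655
gripper_force: 0.0
```

```bash
python3 - <<'E'
from h import *
from plant import sensors,cams
s=sensors.get_state();c=cams.capture("wrist");t=cams.capture("top");pickle.dump((s,c,t),open("w5.pkl","wb"))
print(s["tcp_pos"],s["eef_rot"],s["contact_force"])
a=np.radians(13.4);X=np.array([np.cos(a),np.sin(a),0]);C=np.array([.5357,-.0428,0])
print("cav-3 top z.098",proj(c,C-.003*X+[0,0,.098],s),"gap z.062",proj(c,C+.093*X+[0,0,.062],s))
im=c["pixels"][0:330,60:500,::-1];cv2.imwrite("pics/w5.png",cv2.resize(im,None,fx=1.8,fy=1.8))
print(tool(C+.093*X+[0,0,.048],s))
E
```

```text
[ 0.59112618 -0.03022511  0.20971858] [ 1.79995897e+02 -7.43951134e-02 -1.66668784e+02] [ 0.14326089  0.21084845 -0.37108613]
cav-3 top z.098 [278.76562842 130.65685061] gap z.062 [278.70566855 229.2382875 ]
[-0.03637773  0.00064419  0.16167153]
```

View pics/w5.png

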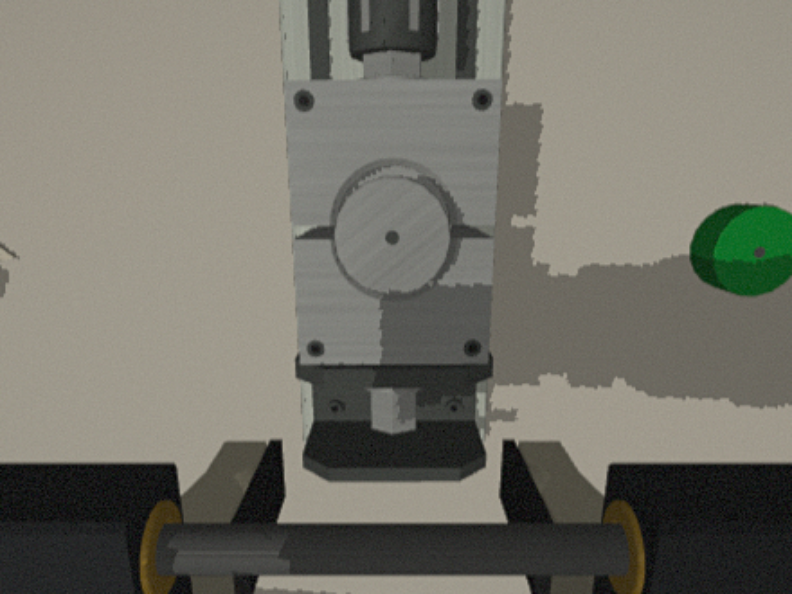

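The picture shows the blank standing level in the open cavity, with its hole at about (278,132) in the full image against a predicted (279,131). The bolt head sits where expected, at about (278,228). I'll go down to the head.

>>> {"op": "drive_tool", "data": {"rows": [{"x": -0.02,"y": 0.0005,"z": 0,"spin": 0,"fingers": 0.2},{"x": -0.036,"y": 0.0005,"z": 0.02,"spin": 0,"fingers": 0.2},{"x": -0.036,"y": 0.0005,"z": 0.05,"spin": 0,"fingers": 0.2},{"x": -0.036,"y": 0.0005,"z": 0.08,"spin": 0,"fingers": 0.2},{"x": -0.036,"y": 0.0005,"z": 0.1,"spin": 0,"fingers": 0.2},{"x": -0.036,"y": 0.0005,"z": 0.115,"spin": 0,"fingers": 0.2},{"x": -0.036,"y": 0.0005,"z": 0.13,"spin": 0,"fingers": 0.2},{"x": -0.036,"y": 0.0005,"z": 0.145,"spin": 0,"fingers": 0.2},{"x": -0.036,"y": 0.0005,"z": 0.145,"spin": 0,"fingers": 0.2}]}}

```text
time_s: 10.55
tcp_pos: [0.6252, -0.0217, 0.0643]
eef_rot: [180.0, -0.1, -166.7]
contact_force: [0.5, 0.6, 0.9]
gripper_width: 0.0527
gripper_force: 0.0
```

```bash
python3 - <<'E'
from h import *
from plant import sensors
s=sensors.get_state();print(s["tcp_pos"],s["eef_rot"],s["contact_force"])
a=np.radians(13.4);X=np.array([np.cos(a),np.sin(a),0]);C=np.array([.5357,-.0428,0])
print(tool(C+.093*X+[0,0,.048],s))
E
```

```text
[ 0.62517804 -0.02166312  0.06431223] [ 1.79995079e+02 -1.24225707e-01 -1.66673276e+02] [0.50657754 0.59832628 0.89030945]
[-0.00109463  0.00017486  0.01630991]
```

>>> {"op": "drive_tool", "data": {"rows": [{"x": -0.001,"y": 0,"z": 0.008,"spin": 0,"fingers": 0.2},{"x": -0.001,"y": 0,"z": 0.016,"spin": 0,"fingers": 0.2},{"x": -0.001,"y": 0,"z": 0.016,"spin": 0,"fingers": 0.2},{"x": -0.001,"y": 0,"z": 0.016,"spin": 0,"fingers": -0.8},{"x": -0.001,"y": 0,"z": 0.016,"spin": 0,"fingers": -0.8},{"x": -0.001,"y": 0,"z": 0.016,"spin": 0,"fingers": -0.8},{"x": -0.001,"y": 0,"z": 0.016,"spin": 0,"fingers": -0.8},{"x": -0.001,"y": 0,"z": 0.016,"spin": 0,"fingers": -0.8},{"x": -0.001,"y": 0,"z": 0.016,"spin": 0,"fingers": -0.8},{"x": -0.001,"y": 0,"z": 0.016,"spin": 0,"fingers": -0.8}], "newtons": 50}}

```text
time_s: 11.8
tcp_pos: [0.6271, -0.0211, 0.0497]
eef_rot: [180.0, 0.0, -166.7]
contact_force: [-1.3, 2.7, 2.7]
gripper_width: 0.0236
gripper_force: 50.0
```

>>> {"op": "drive_tool", "data": {"rows": [{"x": 0,"y": 0,"z": 0,"spin": 0,"fingers": -0.8},{"x": 0,"y": 0,"z": 0,"spin": 0,"fingers": -0.8},{"x": 0,"y": 0,"z": 0,"spin": 0,"fingers": -0.8},{"x": 0,"y": 0,"z": 0,"spin": 0,"fingers": -0.8},{"x": 0,"y": 0,"z": 0,"spin": 0,"fingers": -0.8},{"x": 0,"y": 0,"z": 0,"spin": 0,"fingers": -0.8},{"x": 0,"y": 0,"z": 0,"spin": 0,"fingers": -0.8},{"x": 0,"y": 0,"z": 0,"spin": 0,"fingers": -0.8},{"x": 0,"y": 0,"z": 0,"spin": 0,"fingers": -0.8},{"x": 0,"y": 0,"z": 0,"spin": 0,"fingers": -0.8}]}}

```text
time_s: 13.05
tcp_pos: [0.6271, -0.0212, 0.0496]
eef_rot: [180.0, 0.0, -166.7]
contact_force: [-1.2, 3.7, 4.2]
gripper_width: 0.0236
gripper_force: 50.0
```

>>> {"op": "drive_tool", "data": {"rows": [{"x": 0,"y": 0,"z": 0,"spin": 0,"fingers": -0.8},{"x": 0,"y": 0,"z": 0,"spin": 0,"fingers": -0.8},{"x": 0,"y": 0,"z": 0,"spin": 0,"fingers": -0.8},{"x": 0,"y": 0,"z": 0,"spin": 0,"fingers": -0.8},{"x": 0,"y": 0,"z": 0,"spin": 0,"fingers": -0.8},{"x": 0,"y": 0,"z": 0,"spin": 0,"fingers": -0.8},{"x": 0,"y": 0,"z": 0,"spin": 0,"fingers": -0.8},{"x": 0,"y": 0,"z": 0,"spin": 0,"fingers": -0.8},{"x": 0,"y": 0,"z": 0,"spin": 0,"fingers": -0.8},{"x": 0,"y": 0,"z": 0,"spin": 0,"fingers": -0.8}]}}

```text
time_s: 14.3
tcp_pos: [0.6271, -0.0212, 0.0496]
eef_rot: [-180.0, 0.0, -166.7]
contact_force: [-0.6, 5.7, 4.5]
gripper_width: 0.0237
gripper_force: 50.0
```

>>> {"op": "drive_tool", "data": {"rows": [{"x": 0,"y": 0,"z": 0,"spin": 0,"fingers": -0.8},{"x": 0,"y": 0,"z": 0,"spin": 0,"fingers": -0.8},{"x": 0,"y": 0,"z": 0,"spin": 0,"fingers": -0.8},{"x": 0,"y": 0,"z": 0,"spin": 0,"fingers": -0.8},{"x": 0,"y": 0,"z": 0,"spin": 0,"fingers": -0.8},{"x": 0,"y": 0,"z": 0,"spin": 0,"fingers": -0.8},{"x": 0,"y": 0,"z": 0,"spin": 0,"fingers": -0.8},{"x": 0,"y": 0,"z": 0,"spin": 0,"fingers": -0.8},{"x": 0,"y": 0,"z": 0,"spin": 0,"fingers": -0.8},{"x": 0,"y": 0,"z": 0,"spin": 0,"fingers": -0.8}]}}

```text
time_s: 15.55
tcp_pos: [0.627, -0.0212, 0.0496]
eef_rot: [180.0, 0.0, -166.7]
contact_force: [-1.3, 4.8, 5.1]
gripper_width: 0.0233
gripper_force: 50.0
```

>>> {"op": "drive_tool", "data": {"rows": [{"x": 0,"y": 0,"z": 0,"spin": 0,"fingers": -0.8},{"x": 0,"y": 0,"z": 0,"spin": 0,"fingers": -0.8},{"x": 0,"y": 0,"z": 0,"spin": 0,"fingers": -0.8},{"x": 0,"y": 0,"z": 0,"spin": 0,"fingers": -0.8},{"x": 0,"y": 0,"z": 0,"spin": 0,"fingers": -0.8},{"x": 0,"y": 0,"z": 0,"spin": 0,"fingers": -0.8},{"x": 0,"y": 0,"z": 0,"spin": 0,"fingers": -0.8},{"x": 0,"y": 0,"z": 0,"spin": 0,"fingers": -0.8},{"x": 0,"y": 0,"z": 0,"spin": 0,"fingers": -0.8},{"x": 0,"y": 0,"z": 0,"spin": 0,"fingers": -0.8}]}}

```text
time_s: 16.8
tcp_pos: [0.6271, -0.0212, 0.0496]
eef_rot: [-180.0, 0.0, -166.7]
contact_force: [-0.3, 5.5, 4.1]
gripper_width: 0.0234
gripper_force: 50.0
```

>>> {"op": "drive_tool", "data": {"rows": [{"x": 0,"y": 0,"z": 0,"spin": 0,"fingers": -0.8},{"x": 0,"y": 0,"z": 0,"spin": 0,"fingers": -0.8},{"x": 0,"y": 0,"z": 0,"spin": 0,"fingers": -0.8},{"x": 0,"y": 0,"z": 0,"spin": 0,"fingers": -0.8},{"x": 0,"y": 0,"z": 0,"spin": 0,"fingers": -0.8},{"x": 0,"y": 0,"z": 0,"spin": 0,"fingers": -0.8},{"x": 0,"y": 0,"z": 0,"spin": 0,"fingers": -0.8},{"x": 0,"y": 0,"z": 0,"spin": 0,"fingers": -0.8},{"x": 0,"y": 0,"z": 0,"spin": 0,"fingers": -0.8},{"x": 0,"y": 0,"z": 0,"spin": 0,"fingers": -0.8}]}}

```text
time_s: 18.05
tcp_pos: [0.6271, -0.0212, 0.0496]
eef_rot: [180.0, 0.0, -166.7]
contact_force: [-0.4, 6.2, 4.7]
gripper_width: 0.0235
gripper_force: 50.0
```

>>> {"op": "drive_tool", "data": {"rows": [{"x": 0,"y": 0,"z": 0,"spin": 0,"fingers": -0.8},{"x": 0,"y": 0,"z": 0,"spin": 0,"fingers": -0.8},{"x": 0,"y": 0,"z": 0,"spin": 0,"fingers": -0.8},{"x": 0,"y": 0,"z": 0,"spin": 0,"fingers": -0.8},{"x": 0,"y": 0,"z": 0,"spin": 0,"fingers": -0.8},{"x": 0,"y": 0,"z": 0,"spin": 0,"fingers": -0.8},{"x": 0,"y": 0,"z": 0,"spin": 0,"fingers": -0.8},{"x": 0,"y": 0,"z": 0,"spin": 0,"fingers": -0.8},{"x": 0,"y": 0,"z": 0,"spin": 0,"fingers": -0.8},{"x": 0,"y": 0,"z": 0,"spin": 0,"fingers": -0.8}]}}

```text
time_s: 19.3
tcp_pos: [0.6271, -0.0212, 0.0496]
eef_rot: [180.0, 0.0, -166.7]
contact_force: [-0.2, 5.3, 5.0]
gripper_width: 0.0237
gripper_force: 50.0
```

```bash
python3 - <<'E'
from h import *
from plant import sensors,cams
s=sensors.get_state();c=cams.capture("wrist");pickle.dump((s,c),open("w6.pkl","wb"))
print(s["time_s"],s["tcp_pos"],s["contact_force"],s["moment"],s["gripper_width"],s["gripper_force"])
im=c["pixels"][0:300,80:480,::-1];cv2.imwrite("pics/w6.png",cv2.resize(im,None,fx=2,fy=2))
E
```

```text
19.3 [ 0.62709953 -0.02118967  0.04963934] [-0.24145737  5.26324116  4.95822812] [1.99431317 0.28516129 0.04940947] 0.02366404416541293 49.99846007907763
```

View pics/w6.png

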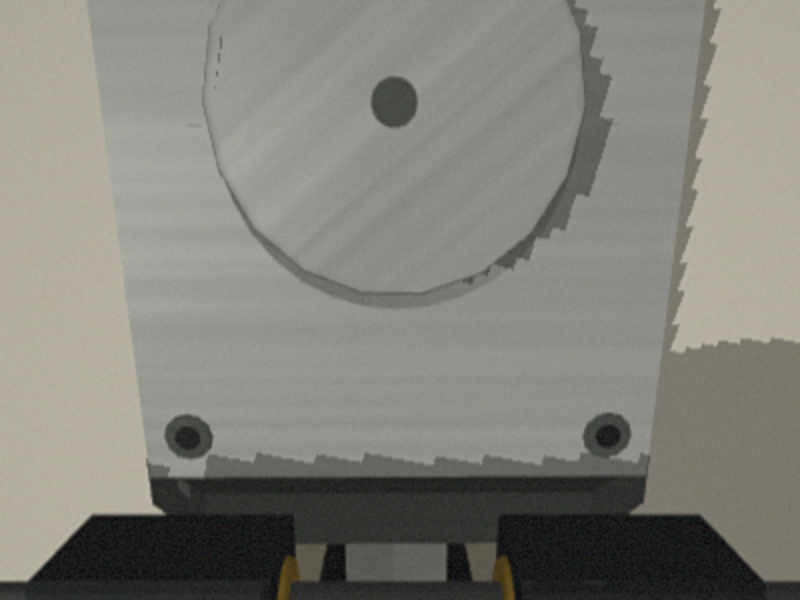

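The picture shows the seam closed (a faint line at row 125), the blank standing in the die, and the head gripped. I'll hold a little longer and check that nothing moves any more.

>>> {"op": "drive_tool", "data": {"rows": [{"x": 0,"y": 0,"z": 0,"spin": 0,"fingers": -0.8},{"x": 0,"y": 0,"z": 0,"spin": 0,"fingers": -0.8},{"x": 0,"y": 0,"z": 0,"spin": 0,"fingers": -0.8},{"x": 0,"y": 0,"z": 0,"spin": 0,"fingers": -0.8},{"x": 0,"y": 0,"z": 0,"spin": 0,"fingers": -0.8},{"x": 0,"y": 0,"z": 0,"spin": 0,"fingers": -0.8},{"x": 0,"y": 0,"z": 0,"spin": 0,"fingers": -0.8},{"x": 0,"y": 0,"z": 0,"spin": 0,"fingers": -0.8},{"x": 0,"y": 0,"z": 0,"spin": 0,"fingers": -0.8},{"x": 0,"y": 0,"z": 0,"spin": 0,"fingers": -0.8}]}}

```text
time_s: 20.6
tcp_pos: [0.6271, -0.0212, 0.0496]
eef_rot: [180.0, 0.0, -166.7]
contact_force: [-0.4, 5.3, 3.9]
gripper_width: 0.0237
gripper_force: 50.0
```

>>> {"op": "drive_tool", "data": {"rows": [{"x": 0,"y": 0,"z": 0,"spin": 0,"fingers": -0.8},{"x": 0,"y": 0,"z": 0,"spin": 0,"fingers": -0.8},{"x": 0,"y": 0,"z": 0,"spin": 0,"fingers": -0.8},{"x": 0,"y": 0,"z": 0,"spin": 0,"fingers": -0.8},{"x": 0,"y": 0,"z": 0,"spin": 0,"fingers": -0.8},{"x": 0,"y": 0,"z": 0,"spin": 0,"fingers": -0.8},{"x": 0,"y": 0,"z": 0,"spin": 0,"fingers": -0.8},{"x": 0,"y": 0,"z": 0,"spin": 0,"fingers": -0.8},{"x": 0,"y": 0,"z": 0,"spin": 0,"fingers": -0.8},{"x": 0,"y": 0,"z": 0,"spin": 0,"fingers": -0.8}]}}

```text
time_s: 21.85
tcp_pos: [0.627, -0.0212, 0.0496]
eef_rot: [180.0, 0.0, -166.7]
contact_force: [-0.7, 5.8, 4.0]
gripper_width: 0.0232
gripper_force: 50.0
```

```bash
python3 - <<'E'
from h import *
from plant import sensors,cams
s0,c0=pickle.load(open("w6.pkl","rb"));s=sensors.get_state();c=cams.capture("wrist")
def hole(c):
    g=cv2.cvtColor(c["pixels"],cv2.COLOR_RGB2GRAY)[35:70,255:300].astype(float);p=np.clip(100-g,0,None);y,x=np.mgrid[:35,:45];return (p*x).sum()/p.sum()+255,(p*y).sum()/p.sum()+35
print(hole(c0),hole(c),s["moment"],s["contact_force"],s["gripper_width"],s["time_s"])
C=np.array([.5357,-.0428,.098]);print("disc",cast(c,hole(c),.098,s))
print(np.abs(c["pixels"][:260].astype(int)-c0["pixels"][:260]).mean())
g=cv2.cvtColor(c["pixels"],cv2.COLOR_RGB2GRAY);print(g[50:75,140:175].mean(1).round())
E
```

```text
(np.float64(276.7173653715065), np.float64(50.588104976141786)) (np.float64(276.7280027047587), np.float64(50.622855210886655)) [2.05904122 0.2691118  0.03121378] [-0.71144927  5.76513031  4.01388539] 0.02319547555942682 21.85
disc [ 0.53511093 -0.04373531  0.098     ]
2.544830586080586
[153. 154. 154. 154. 154. 155. 154. 157. 157. 158. 159. 159. 159. 162.
 163. 162. 163. 162. 162. 161. 160. 160. 160. 160. 160.]
```

```bash
python3 -c "
from plant import r
print(r.close_job())"
```

```text
the job is handed in; nothing more can be done
None
```

I handed the job in at about 22 s: the round blank is seated in the cavity, the die looks fully shut round it (no open seam, nothing moving over the last 2.5 s), and the gripper is still holding the bolt head at 50 N.

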